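# Put the setting gauges back in their nests

### The job

The dial gauges have been set, so put the four setting gauges that lie about the bench back into the gauge tray, each seated flat on the floor of the one nest cut for it: the large and the small setting ring in the large and the small shallow recess, the stepped setting master upright in the round cup with the raised metal wall, the plug gauge lying along the trough (either way round). Set each one down rather than dropping it, let go of it, and do not push the glass dish of samples about.

Things in the scene. Friction and masses are not known exactly. Their poses are not given: they have to be found in the camera images.
- large_ring: the larger of two plain steel setting rings, lying flat: a short thick-walled ring, 46 mm outside diameter, 14 mm tall. Origin: centre of its underside; z is the ring's axis. Take it across the rim with the finger tips about 6 mm above its foot, to stay clear of the 4 mm recess.
- small_ring: the smaller steel setting ring, lying flat: 34 mm outside diameter, 12 mm tall. Origin: centre of its underside; z is the ring's axis. Take it across the rim with the finger tips about 6 mm above its foot, to stay clear of the 4 mm recess.
- setting_master: solid stepped steel setting master, standing upright: a round body 30 mm in diameter with a narrower spigot on top, 43 mm tall in all. The straight part of the body ends 26 mm above its foot and the lowest 11 mm go into the cup, so grip it with the finger tips about 13 mm above the foot. Origin: centre of its underside; z up.
- plug_gauge: steel go / no-go plug gauge lying on the bench: 98 mm long (its y axis), with a six-sided handle 18 mm wide and 16 mm high from y = -25 to y = +37 mm and a round pin of 12 mm diameter at each end. Origin: middle of its length, on its underside. Grip the handle across its width (its x axis) at the origin, with the finger tips below mid height.
- plug_axis (a point): the point on the plug gauge's own axis at the middle of its length, 8 mm above plug_gauge's origin; same axes.
- large_ring_nest: low block, 10 mm high, with the largest round recess: 60 mm in diameter and 4 mm deep, its floor 6 mm above the origin. Fixed, one of four blocks, each 130 (its x) x 80 mm (its y), that fill the bays (two by two) of a shallow tray with 14 mm walls; which block is in which bay varies. Black base, grey cover with the cut-out. Origin: centre of its underside, 3 mm above the bench; the cut-out is centred on it.
- small_ring_nest: low block, 10 mm high, with a round recess 46 mm in diameter and 4 mm deep, its floor 6 mm above the origin. Footprint, origin, tray and fixing as large_ring_nest.
- master_nest: low block, 10 mm high, with a round aluminium cup let into it: a wall 6 mm thick that stands 7 mm proud of the block (rim 17 mm above the origin), 56 mm outside and 44 mm inside diameter, 11 mm deep, its black floor 6 mm above the origin. Footprint, origin, tray and fixing as large_ring_nest.
- plug_nest: block 16 mm high with a straight trough along its x axis, 114 mm long, 34 mm wide and 8 mm deep, its floor 8 mm above the origin, crossed at the middle by a 40 mm wide slot of the same depth that runs out to both long sides, for the fingers. Footprint, origin, tray and fixing as large_ring_nest.
- sample_dish: bystander, not to be shifted: a loose round clear glass dish with a few small caps in it, 64 mm in diameter, 15 mm high, near the back on the robot's right. Origin: centre of its underside.
Things that resemble listed ones, but are neither listed nor needed, are in the scene too. What is meant by the setting_master is not yellow, and is the smaller of those in its own colour. What is shaped like the plug_gauge but orange or turquoise is not meant.

How it is judged:
By the outcome, as a careful person would: the job done as asked, in the order asked, and still so for the second after the job is handed in, with the robot touching nothing.
It also fails if it takes over 122 s, if anything falls off the work surface, if the arm or the gripper's body presses on something with over 40 N, if the wrist force passes 120 N, or if a joint passes its speed limit or range.

### The arm

A 7-joint arm with a two-finger parallel gripper is mounted at the origin on a cart in front of the work surface, level with it; the furniture and walls round the work are solid. World frame = base frame: x ahead of the robot, y to its left, z up, the work surface at z = 0. Lengths are in m, angles in rad, forces in N, time in s.
With the tool pointing down it reaches from about 0.4 to 0.925 m from the base axis. Payload 5.6 kg.
Tool frame: the origin (TCP) lies at the very end of the fingers, on their centre line; the grasp point (between the pads) lies 19 mm behind it (robot.tcp_to_grasp is the distance from the TCP to the grasp point, in m); z points along the fingers, y is the line along which they close (so a half turn about z gives the same grasp; the last joint's range is limited). The gripper opens to 85 mm and grips with 20 to 120 N. Pads are 22 mm wide; open, the fingers measure 114 mm over their backs; the gripper's body (76 mm by 85 mm) begins 54 mm behind the grasp point. The pads swing forward as they close: fully open they stand 13 mm farther back than shut.
Start: joints at [-1.381, 0.468, -0.012, 1.603, 0.006, 1.071, -0.056], TCP at [0.15, 0.632, 0.231] pointing down, gripper open.
Joint ranges: [-2.53, 2.53], [-0.31, 2.02], [-1.57, 1.55], [0.28, 2.44], [-1.29, 4.43], [0.15, 1.84], [-2.92, 2.92]. Speed limits (rad/s): [2.57, 2.57, 3.14, 3.14, 3.14, 3.14, 3.14].

### API

Orientations are given as a rotation vector (axis times angle).
In Python, from workcell import robot, inverse_kinematics, readout, cams, workorder gives the robot as it stands. The module is installed in compiled form; this text tells all that it offers. Calls block until the motion is done:
- robot.move_pose(position, orientation): joint-space move of the TCP to a pose.
- robot.move_linear(position, v=0.15, frame=None): straight line of the TCP; frame=None keeps the orientation; v is the mean speed in m/s.
- robot.goto_joints(angles): joint-space move.
- robot.ungrasp() and robot.clamp(squeeze=None): open the fingers fully, or close them until they stop; squeeze is the grip in N (None keeps the last).
- robot.pause(seconds).
- inverse_kinematics(position, orientation): joint angles nearest the present ones, or None.
- readout.state(): the state.
- cams.camera(name): name is "scene" or "top" or "wrist"; returns a dict with "image" (480x640x3 uint8, red, green, blue), "mtx" (3x3 intrinsics, pixels), "extrinsics" (4x4, takes a point from camera to world coordinates). Camera axes: x right, y down, z forward; pixel columns grow to the right and rows downward; lengths in m; the calibration is good to about 2 mm. The wrist camera is an equidistant fisheye: a pixel r from the principal point sees the ray r / f radians off the axis. A picture is of the moment at which its call begins. There is no depth.
A pose or a line that the arm cannot do raises robot.Unreachable and nothing moves.
- workorder.job_done(): hands the job in; it is judged then, once.
The state is a dict: "clock": time; "q": joint angles; "qd": joint speeds; "effort": joint torques, N m; "tool_pos": TCP position; "tool_rot": TCP orientation; "contact_force": force on the tool from outside, world axes, zero at the start; "moment": the same for the moment, N m; "opening": finger opening in m; "grasp_force": force on a finger pad.
Only numpy, scipy, OpenCV 4.12 (cv2) and the standard library are available. Lean on these libraries where they do the work, as an engineer would, in place of code of your own. Each camera call takes 0.05 s, during which the arm holds its last target. There are 200 camera calls.

## Working session

There is one attempt and no reset: what is moved stays moved. The work goes in short steps, each a Python script; the robot and the scene stay as the last script left them, time stands still between calls to the robot, and variables do not carry over. Pictures are saved under pics/ and viewed, at most 14 in all, crops included, and the job is handed in when it is done.

```bash
mkdir -p pics
python3 - <<'E'
from workcell import robot,readout,cams
import cv2,numpy as np
for n in("top","scene"):
    c=cams.camera(n); cv2.imwrite(f"pics/{n}0.png",c["image"][:,:,::-1]); np.savez(f"pics/{n}0.npz",**c)
    print(n,c["mtx"].round(1).tolist(),c["extrinsics"].round(3).tolist())
print(readout.state())
E
```

```text
top [[467.8, 0.0, 326.0], [0.0, 467.8, 237.4], [0.0, 0.0, 1.0]] [[0.01, -0.992, 0.124, 0.402], [-1.0, -0.014, -0.028, 0.017], [0.029, -0.124, -0.992, 1.196], [0.0, 0.0, 0.0, 1.0]]
scene [[463.6, 0.0, 317.2], [0.0, 463.6, 242.5], [0.0, 0.0, 1.0]] [[-0.668, -0.476, 0.572, -0.045], [-0.744, 0.415, -0.524, 0.507], [0.012, -0.776, -0.631, 0.655], [0.0, 0.0, 0.0, 1.0]]
{'clock': 0.1, 'q': array([-1.38099924,  0.46829592, -0.01160404,  1.60352296,  0.00602566,
        1.07140207, -0.05632737]), 'qd': array([-0.00104249, -0.00173728,  0.00014961, -0.00152199, -0.00014536,
       -0.0013564 ,  0.00084368]), 'effort': array([ 1.06001477e-03, -5.33521807e+01,  2.13307736e-02, -2.51963675e+01,
        1.14389352e-02,  4.28537329e-03,  2.03596329e-05]), 'tool_pos': array([0.14991033, 0.63196566, 0.23043272]), 'tool_rot': array([-3.64968346e-01, -3.12027131e+00,  2.50326371e-03]), 'contact_force': array([0.30565175, 0.32942276, 0.30386823]), 'moment': array([0.01274418, 0.01544755, 0.03987812]), 'grasp_force': 0.0, 'opening': 0.0855320042742606}
```

View pics/top0.png

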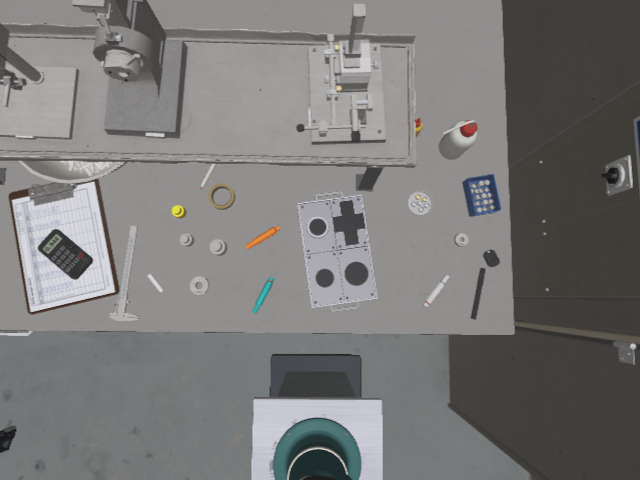

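View pics/scene0.png

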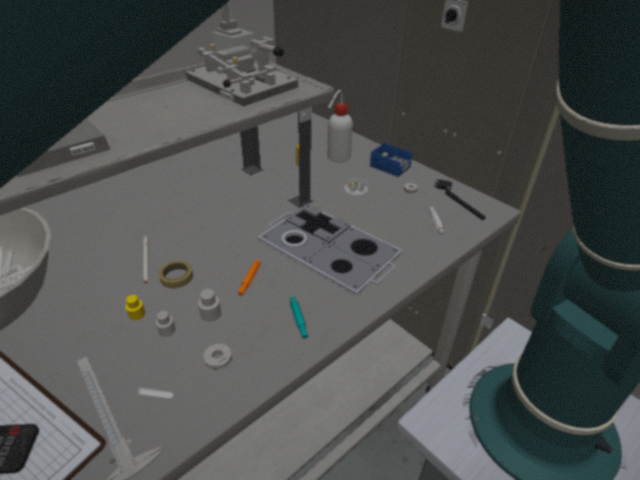

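The top view shows these candidates:
- **Large ring:** grey ring at (199,285). The brass ring at (221,196) is not steel.
- **Small ring:** grey ring at (461,240).
- **Setting master:** small grey at (186,240), larger grey at (218,247), yellow at (178,211). I choose (186,240).
- **Plug:** steel at (437,290), orange at (262,237), turquoise at (263,295), with sticks at (155,283) and (207,176). I choose (437,290).

The nests are at (325,278) small, (357,273) large, (318,227) cup and (350,222) trough, and the dish is at (419,203).

```bash
cat > h.py <<'E'
import numpy as np,cv2
def load(n): return dict(np.load(f"pics/{n}.npz"))
def pix2w(c,u,v,z):
    K,E=c["mtx"],c["extrinsics"]
    d=E[:3,:3]@np.array([(u-K[0,2])/K[0,0],(v-K[1,2])/K[1,1],1]); o=E[:3,3]
    return (o+d*(z-o[2])/d[2])
def w2pix(c,p):
    q=np.linalg.inv(c["extrinsics"])@np.r_[p,1]; u=c["mtx"]@(q[:3]/q[2]); return u[:2]
E
python3 - <<'E'
from h import *
c=load("top0"); im=c["image"][:,:,::-1]
def crop(u,v,w,h,s): return cv2.resize(im[v:v+h,u:u+w],None,fx=s,fy=s,interpolation=cv2.INTER_CUBIC)
a=crop(140,195,100,110,4);b=crop(400,180,100,140,4)  # left/right
t=crop(290,185,100,130,4)
cv2.imwrite("pics/lr.png",np.hstack([np.vstack([a,np.zeros((120,400,3),np.uint8)]),b]))
cv2.imwrite("pics/tray.png",t)
for n,u,v,z in[("L",199,285,.014),("S",461,240,.012),("M",186,240,.043),("plug",437,290,.016),("nS",325,278,.01),("nL",357,273,.01),("nM",318,227,.02),("nP",350,222,.015),("dish",419,203,.0)]: print(n,pix2w(c,u,v,z).round(3))
E
```

```text
L [0.426 0.3   0.014]
S [ 0.549 -0.363  0.012]
M [0.535 0.33  0.043]
plug [ 0.42  -0.297  0.016]
nS [ 0.447 -0.014  0.01 ]
nL [ 0.461 -0.095  0.01 ]
nM [0.576 0.005 0.02 ]
nP [ 0.591 -0.077  0.015]
dish [ 0.646 -0.259  0.   ]
```

View pics/lr.png

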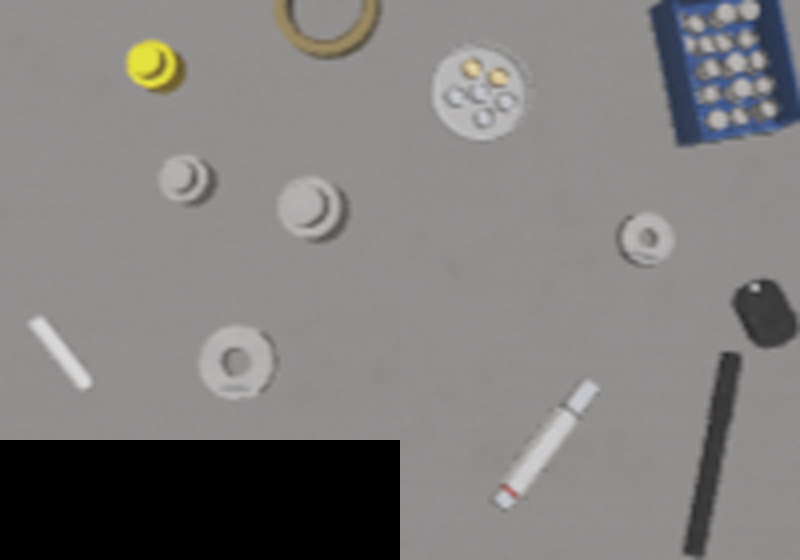

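View pics/tray.png

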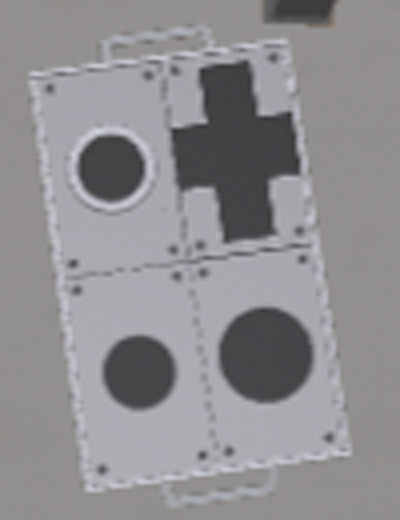

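Run:
```python
from h import *
import json
c=load("top0"); s=load("scene0")
P={"L":(199.0,285.2,.014),"S":(461.6,239.4,.012),"M":(186.5,240,.026),"nS":(324.9,277.9,.013),"nL":(356.4,273.6,.013),"nM":(317.7,227.1,.020),"nP":(349.2,223,.015),"pa":(447.4,276.2,.008),"pb":(425.7,305,.008)}
W={k:pix2w(c,*v) for k,v in P.items()}
for k in W: print(k,W[k].round(4))
# tray fit: bays 130x80 grid
ks=["nS","nL","nM","nP"]; g=np.array([[-65,40],[-65,-40],[65,40],[65,-40]])/1000.
w=np.array([W[k][:2] for k in ks]); m=w.mean(0); H=(g.T@(w-m)); yaw=np.arctan2(H[0,1]-H[1,0],H[0,0]+H[1,1])
R=np.array([[np.cos(yaw),-np.sin(yaw)],[np.sin(yaw),np.cos(yaw)]]); f=g@R.T+m
print("yaw",np.degrees(yaw),(f-w).round(4).tolist(), f.round(4).tolist())
d=W["pa"]-W["pb"]; print("plug len",np.linalg.norm(d),"ang",np.degrees(np.arctan2(d[1],d[0])),((W["pa"]+W["pb"])/2).round(4))
S=6; im=cv2.resize(s["image"][:,:,::-1],None,fx=2,fy=2,interpolation=cv2.INTER_CUBIC)
for k in W: u=w2pix(s,W[k])*2; cv2.drawMarker(im,tuple(int(x) for x in u.round()),(0,0,255),0,9,1)
for p in f:
  for a,b in[(-1,-1),(-1,1),(1,1),(1,-1)]:
    q=p+R@np.array([a*.065,b*.04]); cv2.circle(im,tuple(int(x) for x in (w2pix(s,[*q,.013])*2).round()),2,(0,255,0),-1)
cv2.imwrite("pics/sc.png",im[300:760,220:1000])
```

```text
L [0.4255 0.3002 0.014 ]
S [ 0.5501 -0.3647  0.012 ]
M [0.5372 0.3333 0.026 ]
nS [ 0.4473 -0.014   0.013 ]
nL [ 0.4591 -0.0936  0.013 ]
nM [0.5755 0.0059 0.02  ]
nP [ 0.588  -0.0746  0.015 ]
pa [ 0.4554 -0.3269  0.008 ]
pb [ 0.3821 -0.27    0.008 ]
yaw 8.596806501396866 [[-0.0001, -0.0003], [0.0001, 0.0002], [0.0003, -0.0007], [-0.0003, 0.0007]] [[0.4472, -0.0142], [0.4592, -0.0933], [0.5758, 0.0052], [0.5877, -0.0739]]
plug len 0.09287679011214552 ang -37.82224035909827 [ 0.4188 -0.2985  0.008 ]
```

View pics/sc.png

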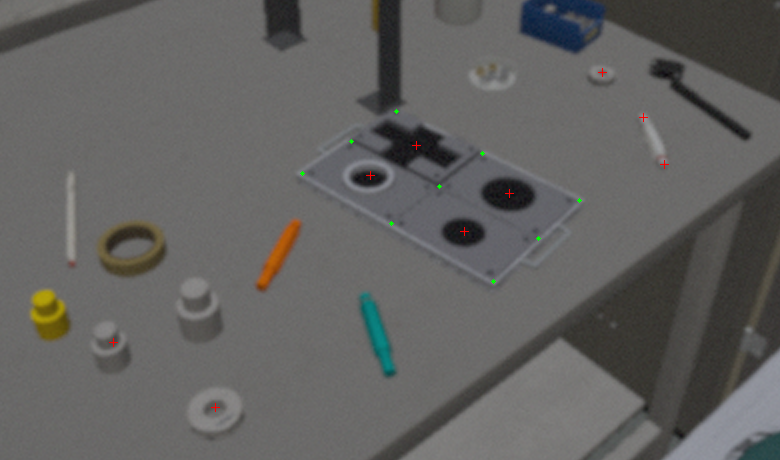

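The nest grid fits to under 1 mm with a yaw of 8.6°, and the marks line up in the scene view. Next I touch the bench lightly with the fingers shut to learn the tip height, then pick and place the large ring.

```bash
cat >> h.py <<'E'
from workcell import robot,readout,cams,inverse_kinematics
from scipy.spatial.transform import Rotation as Ro
YAW=np.radians(8.6); ZT=.14
def ori(a):
    best=None
    for b in(a,a+np.pi):
        s,c=np.sin(b),np.cos(b)
        yield Ro.from_matrix(np.array([[-s,c,0],[c,s,0],[0,0,-1]])).as_rotvec()
def over(xy,a,z=ZT):
    p=[*xy,z]; o=[]
    for r in ori(a):
        q=inverse_kinematics(p,r)
        if q is not None: o.append((abs(q[6]),r))
    robot.move_pose(p,min(o,key=lambda t:t[0])[1])
def fz(): return readout.state()["contact_force"]
def rep(t):
    s=readout.state(); print(t,"t",round(s["clock"],1),"pos",s["tool_pos"].round(4),"F",s["contact_force"].round(1),"open",round(s["opening"],4),"g",round(s["grasp_force"],1))
def down(xy,z,ztouch=None,step=.001,lim=4,v=.15):
    """line down to z, then by steps until contact or ztouch"""
    robot.move_linear([*xy,z],v=v)
    if ztouch is None: return z
    robot.pause(.15); f0=fz()[2]
    while z>ztouch+1e-6:
        z-=step; robot.move_linear([*xy,z],v=.02)
        if abs(fz()[2]-f0)>lim: break
    return z
E
python3 - <<'E'
from h import *
over((.42,.22),YAW); robot.clamp(30); rep("shut")
z=down((.42,.22),.018,0,step=.002); rep("touch")
robot.move_linear([.42,.22,.1]); rep("up")
E
```

```text
shut t 2.7 pos [0.42 0.22 0.14] F [-0.2 -0.3  0.8] open 0.0001 g 0.0
touch t 6.1 pos [4.202e-01 2.201e-01 1.000e-04] F [-0.2 -0.9  1.6] open -0.0003 g 1.2
up t 6.9 pos [0.4194 0.2198 0.0995] F [-0.1  0.9  1.4] open -0.0 g 0.0
```

```bash
cat >> h.py <<'E'
def pick(xy,a,z,sq=50,zl=ZT):
    over(xy,a); robot.move_linear([*xy,z],v=.15); robot.clamp(sq); rep("grip")
    robot.move_linear([*xy,zl],v=.2); rep("lifted")
def place(xy,a,zp,floor,zl=ZT):
    """zp: TCP height above foot at the grip"""
    over(xy,a,zl); z=down(xy,floor+zp+.006,floor+zp-.002,lim=3); rep("down dz=%.4f"%(z-floor-zp))
    robot.ungrasp(); robot.move_linear([*xy,zl],v=.2); rep("released")
E
python3 - <<'E'
from h import *
robot.ungrasp()
pick((.4255,.3002),YAW,.005)
if readout.state()["opening"]>.04: place((.4592,-.0933),YAW,.005,.009)
c=cams.camera("top"); cv2.imwrite("pics/t1.png",cv2.resize(c["image"][180:320,280:400,::-1],None,fx=4,fy=4,interpolation=2))
E
```

```text
grip t 9.7 pos [0.4258 0.3006 0.006 ] F [-1.9 -1.8  8.6] open 0.0417 g 49.6
lifted t 10.5 pos [0.4246 0.2998 0.139 ] F [ 0.7 -0.4 -1.7] open 0.042 g 50.6
down dz=-0.0000 t 14.5 pos [ 0.4593 -0.0933  0.015 ] F [-3.6  0.4 13.9] open 0.0417 g 52.6
released t 15.8 pos [ 0.4586 -0.0929  0.1394] F [-0.5  0.6 -0.3] open 0.0856 g 0.0
```

View pics/t1.png

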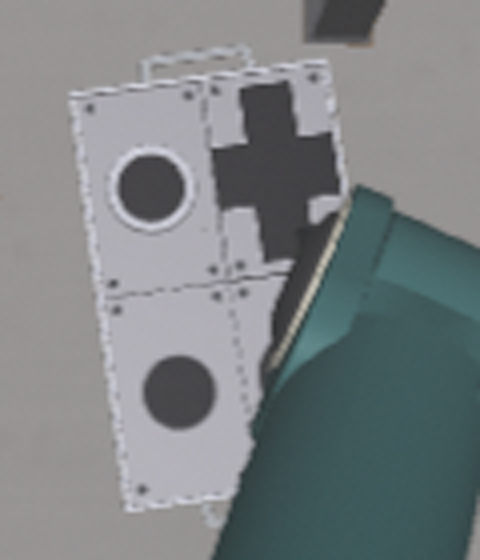

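The arm hides the large nest. I'll move over the small ring and look again from both the top and wrist cameras.

Run:
```python
from h import *
over((.5501,-.3647),YAW)
c=cams.camera("top"); w=cams.camera("wrist"); np.savez("pics/w2.npz",**w); np.savez("pics/t2.npz",**c)
a=cv2.resize(c["image"][185:315,285:385,::-1],(400,520),interpolation=2)
b=cv2.resize(w["image"][:,:,::-1],(400,300)); b=np.vstack([b,np.zeros((220,400,3),np.uint8)])
cv2.imwrite("pics/c2.png",np.hstack([a,b])); rep("")
```

```text
t 17.1 pos [ 0.5508 -0.3622  0.1398] F [ 0.7  0.2 -0.5] open 0.0855 g 0.0
```

View pics/c2.png

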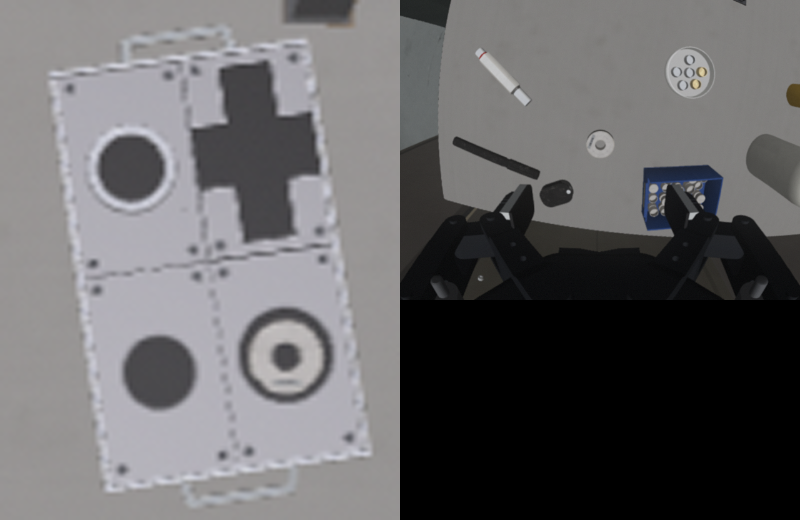

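The large ring lies centred in its recess at (285,355) in the crop. Now the small ring.

Run:
```python
from h import *
pick((.5501,-.3647),YAW,.005)
assert readout.state()["opening"]>.025
place((.4472,-.0142),YAW,.005,.009)
A=np.radians(-45)
over((.5372,.3333),A)
c=cams.camera("top"); w=cams.camera("wrist"); np.savez("pics/w3.npz",**w)
a=cv2.resize(c["image"][185:315,285:385,::-1],(400,520),interpolation=2)
b=cv2.resize(w["image"][:,:,::-1],(400,300)); b=np.vstack([b,np.zeros((220,400,3),np.uint8)])
cv2.imwrite("pics/c3.png",np.hstack([a,b])); rep("")
```

```text
grip t 18.9 pos [ 0.5505 -0.3648  0.0059] F [0.1 1.2 5.2] open 0.0297 g 49.2
lifted t 19.8 pos [ 0.5495 -0.3639  0.1388] F [ 0.3  0.5 -0.9] open 0.03 g 49.3
down dz=-0.0000 t 23.7 pos [ 0.4472 -0.0142  0.0147] F [-2.4  0.1 12.3] open 0.0301 g 50.8
released t 25.1 pos [ 0.4466 -0.0139  0.1394] F [ 0.  -0.1 -0.2] open 0.0851 g 0.0
 t 26.6 pos [0.5377 0.3312 0.14  ] F [0.1 1.1 0.7] open 0.085 g 0.0
```

View pics/c3.png

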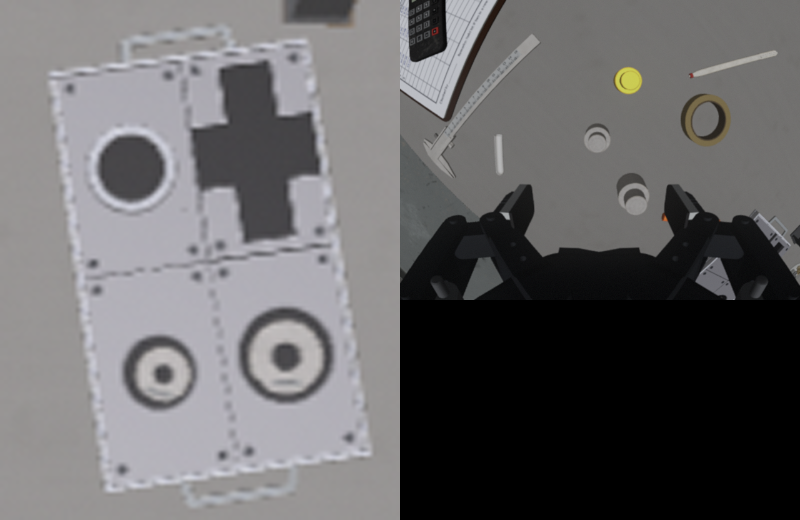

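Both rings sit in their recesses, and the fingers have clear space beside the chosen master. Next, the master and then the plug.

Run:
```python
from h import *
A=np.radians(-45)
pick((.5372,.3333),A,.0135,60,.16)
assert readout.state()["opening"]>.02
place((.5758,.0052),A,.0135,.009,.16)
over((.4188,-.2985),np.radians(-37.8+90),.16)
c=cams.camera("top"); w=cams.camera("wrist"); np.savez("pics/w4.npz",**w); np.savez("pics/t4.npz",**c)
a=cv2.resize(c["image"][185:315,285:385,::-1],(400,520),interpolation=2)
b=cv2.resize(w["image"][:,:,::-1],(400,300)); b=np.vstack([b,np.zeros((220,400,3),np.uint8)])
cv2.imwrite("pics/c4.png",np.hstack([a,b])); rep("")
```

```text
grip t 28.4 pos [0.5372 0.3336 0.0143] F [-1.7 -0.7  5.3] open 0.0266 g 58.8
lifted t 29.2 pos [0.5361 0.3331 0.1587] F [ 0.1 -1.1 -3. ] open 0.0265 g 59.2
down dz=-0.0000 t 33.2 pos [0.5759 0.0052 0.0233] F [-2.5  0.4  5.2] open 0.0268 g 60.0
released t 34.6 pos [0.575  0.0056 0.1591] F [-0.   0.7  0.3] open 0.0857 g 0.0
 t 36.0 pos [ 0.4199 -0.2973  0.1598] F [ 0.3  0.7 -0.2] open 0.0851 g 0.0
```

View pics/c4.png

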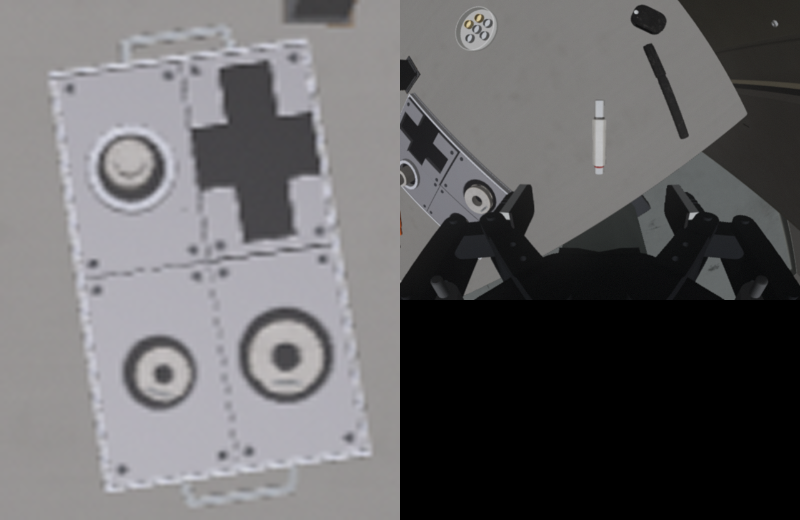

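The master stands in its cup, and the plug lines up with the fingers across it. Now the plug.

Run:
```python
from h import *
pick((.4188,-.2985),np.radians(52.2),.0045,60)
assert readout.state()["opening"]>.008
place((.5877,-.0739),YAW+np.pi/2,.0045,.011)
over((.45,.30),YAW,.2)
c=cams.camera("top"); s=cams.camera("scene")
a=cv2.resize(c["image"][185:315,285:385,::-1],(400,520),interpolation=2)
b=cv2.resize(s["image"][195:295,250:410,::-1],(400,250),interpolation=2); d=cv2.resize(c["image"][150:318,240:510,::-1],(400,249))
cv2.imwrite("pics/c5.png",np.hstack([a,np.vstack([b,d,np.zeros((21,400,3),np.uint8)])])); rep("")
```

```text
grip t 39.5 pos [ 0.4189 -0.2986  0.0049] F [-1.   0.6  5.5] open 0.0143 g 58.6
lifted t 40.3 pos [ 0.4178 -0.2983  0.1389] F [-0.3 -0.5 -1.4] open 0.0148 g 58.6
down dz=-0.0000 t 44.0 pos [ 0.5879 -0.0739  0.016 ] F [-1.  -0.5  4. ] open 0.0143 g 59.2
released t 45.5 pos [ 0.5869 -0.0743  0.139 ] F [ 0.4 -0.6 -0.6] open 0.0857 g 0.0
 t 47.4 pos [0.4504 0.2992 0.1996] F [-0.   0.4 -0.8] open 0.0855 g 0.0
```

View pics/c5.png

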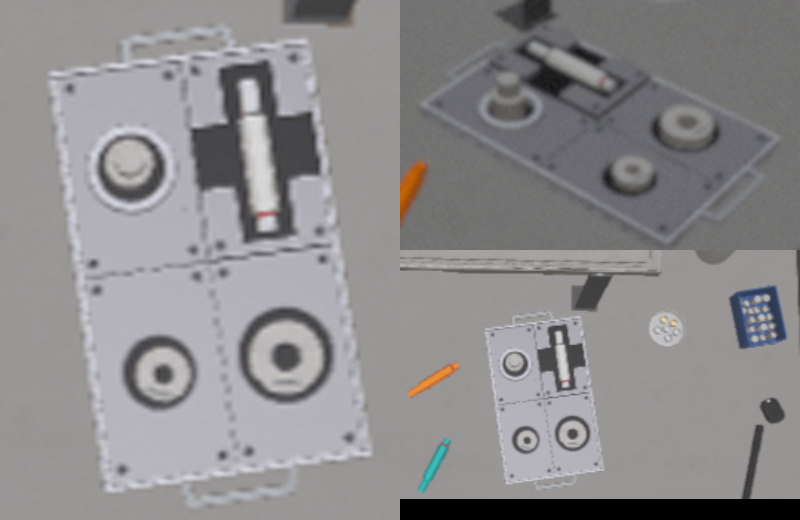

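All four gauges lie flat in their own nests, the plug along the trough from (248,85) to (266,228), and the dish has not moved. Handing in.

```bash
python3 -c "
from workcell import workorder
print(workorder.job_done())"
```

```text
the job is handed in; nothing more can be done
None
```

I put all four setting gauges in their own nests and let go of each. The final pictures show them seated with the dish not moved, and I handed the job in at about 47 s on the robot's clock; no verdict came back.

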